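# Let down a ratchet tin clamp

### The job

Release the tin from the ratchet clamp board: flick the red release lever fully over to the left, wind the crank only just far enough for the pawl to spring clear of the ratchet wheel, without squeezing the tin any harder than that takes, then keep hold of the crank and ease it gently back until it rests against its stop and let go; never let it fly back or force it into the stop. Leave the pawl off, the tin standing on the board and everything round about where it is.

Things in the scene. Friction and masses are not known exactly. Their poses are not given: they have to be found in the camera images.
- board: wooden clamp board, 170 x 252 mm, top at z = 18 mm, fixed to the worktop. Origin on the drum axis at worktop height; x to the far side, y along it from the crank (right) to the tin (left), z up. All offsets here are in this frame. The wood spans x -107 to 63, y -94 to 158 mm. Highest fixed part: the dark fixed jaw, z = 70 mm, at the left end.
- drum_axis (a point): point on the vertical drum axis, 60 mm above the worktop. The steel ratchet wheel (69 mm across, 16 saw teeth, z 30 to 40 mm) and the black crank arm (top at z = 59 mm) turn about it as one.
- crank_grip (a point): point to hold on the black crank grip, an upright cylinder 19 to 20 mm across, spinning freely on its pin, z 62 to 100 mm, 60 mm from the drum axis. The point is on the grip's axis at z = 82 mm and moves with it. At the start it lies at about -71 degrees from the board's x axis (right of the drum axis); eased right back, clockwise from above, at -137 to -152 degrees (front right).
- drum (a joint): angle of drum and crank: about -0.05 to -0.03 as found, wound, at the start; larger = wound further (counter-clockwise from above); -1.18 to -1.46 when the crank arm rests on its stop, which is set differently each time. The teeth are undercut: with the lever over, the pawl springs clear only after some 0.06 to 0.10 rad of further winding (about 5 mm at the grip).
- stop_pin: adjustable stop: upright pin with a rubber cap 8 mm across, top at z = 59 mm, about 40 mm from the drum axis, its place along the board differs by up to 6 mm either way; origin at its foot on the board. The crank arm (12 mm wide, pointing from the drum axis to the grip) rests against it when eased right back, with about 10 N; pressed with over 22 N it bends.
- lever (a joint): angle of the red release lever: 0 = pawl sprung into the wheel, 0 to 0.1 at the start, 0.9 = fully over (pawl sprung away), a solid stop at both ends; turns clockwise seen from above as it grows. It stays where it is put; about 3 N at the post moves it.
- lever_pivot (a point): point on the vertical pivot of lever and pawl, 60 mm above the worktop.
- lever_post (a point): centre of the upright red post on the lever's end, 12 mm across, z 44 to 80 mm, 60 mm from the pivot; this point at z = 70 mm. At joint 0 the lever points 189 degrees from the board's x axis (towards the robot), at 0.9 it points 137 degrees (forward-left): push the post to the left.
- pawl_tip (a point): top of the brass pawl's tip, at z = 40 mm; 29 mm from the drum axis while it sits in a tooth, even with the lever over, as the load holds it; more than 38 mm once it has sprung clear (about 45 mm at rest).
- tin: printed green tin, 57 mm across and 72 mm tall, standing upright on the board between the jaws at x = 28, y = 105 mm; origin at the centre of its underside.
- pad: sprung rubber pad (50 x 3 x 40 mm) on the sliding jaw, which presses the tin to the left against the fixed jaw; the jaw moves 20 mm per rad of the drum. The pad presses the tin with about 3 to 6 N at the start and some 3 to 4 N more for each mm that the jaw closes (about 10 N when the pawl comes clear); over 15 N dents it.
- crank: ratchet wheel and crank, which turn as one; origin on the drum axis at worktop height. Winding is counter-clockwise from above and closes the jaw. A spring drives it clockwise all the time: about 10 to 13 N at the grip when wound, about 6 to 8 N near the stop. Let go more than about 0.03 rad (2 mm at the grip) before the stop, it flies back.
- lime: green lime, 60 x 48 x 48 mm, loose behind the board; origin at the centre of its underside.
- shaker: glass shaker with grey top, 44 mm across, 90 mm tall, loose on the worktop left of the board; origin at the centre of its underside.
- spice_jar: spice jar with black cap, 41 mm across, 105 mm tall, loose on the worktop left of the board; origin at the centre of its underside. It and the shaker swap places.

How it is judged:
By the outcome, as a careful person would: the job done as asked, in the order asked, and still so for the second after the job is handed in, with the robot touching nothing.
It also fails if it takes over 72 s, if anything falls off the work surface, if the arm or the gripper's body presses on something with over 40 N, if the wrist force passes 120 N, or if a joint passes its speed limit or range.

### The arm

A 6-joint arm with a two-finger parallel gripper is mounted at the origin on a cart in front of the work surface, level with it; the furniture and walls round the work are solid. World frame = base frame: x ahead of the robot, y to its left, z up, the work surface at z = 0. Lengths are in m, angles in rad, forces in N, time in s.
With the tool pointing down it reaches from about 0.35 to 0.975 m from the base axis. Payload 7.1 kg.
Tool frame: the origin (TCP) lies midway between the tips of the shut fingers; the grasp point (between the pads) lies 19 mm behind it; z points along the fingers, x is the direction in which the jaws open and shut, and the axes are right-handed (so a half turn about z gives the same grasp; the last joint's range is limited). The gripper opens to 88 mm and grips with 3 to 60 N. Pads are 20 mm wide; open, the fingers measure 115 mm over their backs; the gripper's body (75 mm by 178 mm) begins 61 mm behind the grasp point.
Start: joints at [1.238, 0.423, 1.63, -0, 1.089, -0.019], TCP at [0.193, 0.594, 0.223] pointing down, gripper open.
Joint ranges: [-3, 3], [-0.9, 2.11], [0.09, 2.58], [-1.31, 4.45], [0.11, 2.69], [-2.54, 2.54]. Speed limits (rad/s): [2.39, 2.39, 3.01, 3.14, 3.14, 3.14].

### API

Orientations are given as a unit quaternion [w, x, y, z].
In Python, from station import move_pose, movel, movej, command_gripper, wait, inverse_kinematics, read_camera, camera_info, MotionError, job_done, get_time, get_joint_pos, get_qvel, get_effort, get_tcp_pos, get_ee_rot, get_ft_force, get_ft_torque, get_grip_width gives the robot as it stands. Calls block until the motion is done:
- move_pose(position, orientation): joint-space move of the TCP to a pose.
- movel(position, frame=None, v=0.15, until_force=None): straight line of the TCP; frame=None keeps the orientation; v is the mean speed in m/s. With until_force (N) it stops when the force on the tool has changed by that much, and returns True; else False.
- movej(angles): joint-space move.
- command_gripper(opening): opening from 0.0 (shut) to 1.0 (fully open); the grip force is fixed at half the most; returns when the fingers have stopped.
- wait(seconds).
- inverse_kinematics(position, orientation): joint angles nearest the present ones, or None.
- read_camera(name): name is "side" or "top" or "wrist"; returns the picture (420x560x3 uint8, red, green, blue); there is no depth.
- camera_info(name): a dict with "intrinsics" (3x3 intrinsics, pixels), "T" (4x4, takes a point from camera to world coordinates); the wrist camera has in their place "tool_from_camera" (4x4, takes a point from camera to tool coordinates, whose origin is the TCP and whose axes are the tool frame's). Camera axes: x right, y up, looking along -z (the intrinsics and any distortion apply to the point x, -y, -z); pixel columns grow to the right and rows downward; lengths in m; the calibration is good to about 2 mm. A picture is of the moment at which its call begins: read the wrist's pose just before it. camera_info takes no time and is no camera call.
A pose or a line that the arm cannot do raises MotionError and nothing moves.
- job_done(): hands the job in, once; it reports no verdict.
Readings, each from a call of its own:
- get_time(): time.
- get_joint_pos(): joint angles.
- get_qvel(): joint speeds.
- get_effort(): joint torques, N m.
- get_tcp_pos(): TCP position.
- get_ee_rot(): TCP orientation.
- get_ft_force(): force on the tool from outside, world axes, zero at the start.
- get_ft_torque(): the same for the moment, N m.
- get_grip_width(): opening from 0.0 (shut) to 1.0 (fully open).
Only numpy, scipy, OpenCV 4.12 (cv2) and the standard library are available. Lean on these libraries where they do the work, as an engineer would, in place of code of your own. Each camera call takes 0.05 s, during which the arm holds its last target.

## Working session

There is one attempt and no reset: what is moved stays moved. The work goes in short steps, each a Python script; the robot and the scene stay as the last script left them, time stands still between calls to the robot, and variables do not carry over. Pictures are saved under pics/ and viewed, and the job is handed in when it is done.

```bash
ls; mkdir -p pics
python3 - <<'E'
from station import *
import cv2
print(get_time(),get_tcp_pos(),get_ee_rot(),get_grip_width())
for n in ["side","top","wrist"]:
    im=read_camera(n); cv2.imwrite(f"pics/{n}0.png",im[:,:,::-1]); print(n,camera_info(n))
E
```

```text
pics
0.0 [0.19270389 0.59393365 0.22188849] [ 4.57191428e-04  8.08916356e-01  5.87923209e-01 -6.48498826e-04] 1.0028638496554212
side {'intrinsics': array([[535.41372307,   0.        , 280.58108695],
       [  0.        , 535.41372307, 203.33878294],
       [  0.        ,   0.        ,   1.        ]]), 'T': array([[-0.94918926,  0.14636507, -0.27859832,  0.33527075],
       [-0.31460773, -0.4192153 ,  0.85163402,  1.01753789],
       [ 0.0078568 ,  0.89601105,  0.44396224,  0.45898892],
       [ 0.        ,  0.        ,  0.        ,  1.        ]])}
top {'intrinsics': array([[540.08512002,   0.        , 279.97000565],
       [  0.        , 540.08512002, 212.02390013],
       [  0.        ,   0.        ,   1.        ]]), 'T': array([[ 1.18918442e-03,  9.98538126e-01, -5.40388493e-02,
         5.03159384e-01],
       [-9.99999292e-01,  1.18581219e-03, -9.44672635e-05,
         2.63235137e-01],
       [-3.02492382e-05,  5.40389234e-02,  9.98538829e-01,
         1.08827334e+00],
       [ 0.00000000e+00,  0.00000000e+00,  0.00000000e+00,
         1.00000000e+00]])}
wrist {'intrinsics': array([[354.36058207,   0.        , 275.99657415],
       [  0.        , 354.36058207, 209.44308367],
       [  0.        ,   0.        ,   1.        ]]), 'tool_from_camera': array([[ 9.99999999e-01,  1.76774024e-05,  4.51814449e-05,
         3.59861000e-04],
       [ 3.01828956e-05, -9.55779149e-01, -2.94085392e-01,
        -8.08219251e-02],
       [ 3.79848171e-05,  2.94085393e-01, -9.55779148e-01,
        -1.62059925e-01],
       [ 0.00000000e+00,  0.00000000e+00,  0.00000000e+00,
         1.00000000e+00]])}
```

View pics/top0.png

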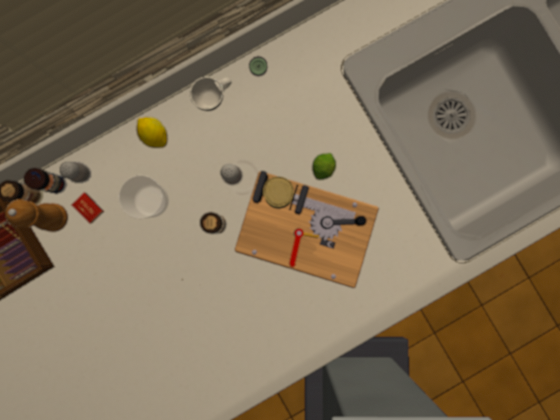

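View pics/side0.png

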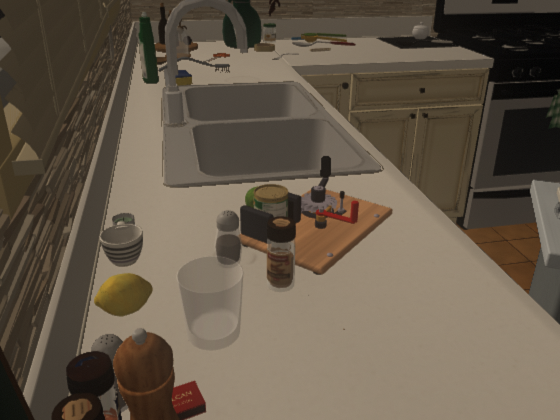

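View pics/wrist0.png

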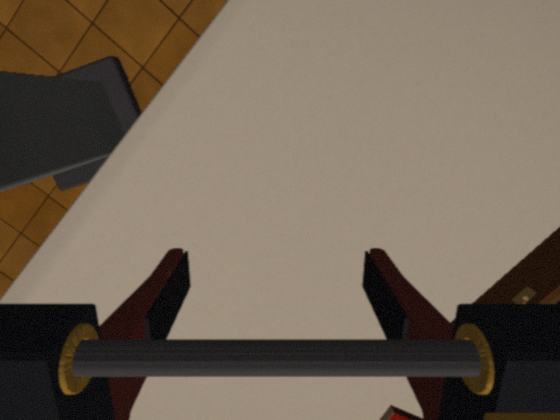

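The top view shows the board at about columns 236–378 and rows 172–287. The crank is at (327,222), with the grip to the right at (361,220), and the red lever runs from (298,233) to (293,265). Next I'll zoom in for corner and feature pixels.

Run:
```python
import cv2
im=cv2.imread("pics/top0.png")[160:300,225:390]
cv2.imwrite("pics/top0z.png",cv2.resize(im,None,fx=4.7,fy=4.2857,interpolation=cv2.INTER_CUBIC))
```

```text
(no output)
```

View pics/top0z.png

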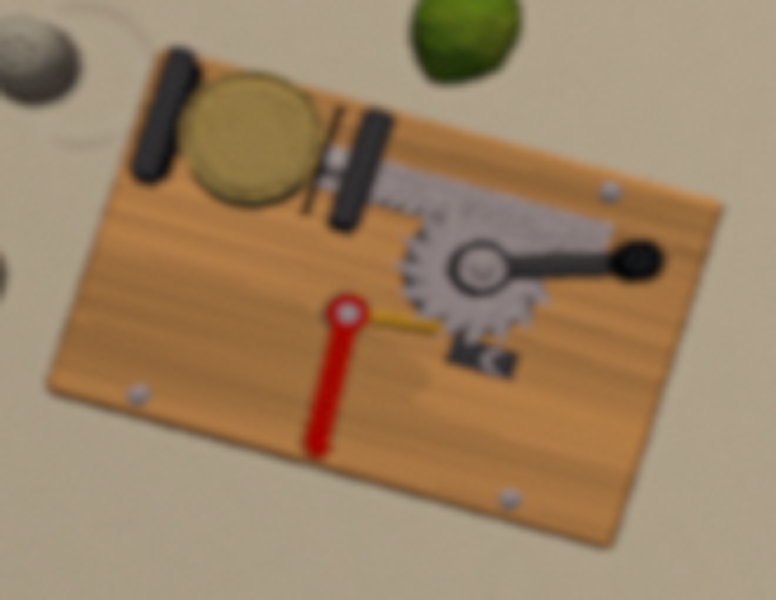

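```bash
cat > geo.py <<'E'
import numpy as np, cv2
from station import *
def pix2z(name,uv,z,T=None):
    ci=camera_info(name); K=ci["intrinsics"]
    if T is None: T=ci["T"]
    out=[]
    for u,v in np.atleast_2d(uv):
        d=np.linalg.inv(K)@[u,v,1]; d=T[:3,:3]@np.array([d[0],-d[1],-d[2]]); o=T[:3,3]
        out.append(o+d*(z-o[2])/d[2])
    return np.array(out)
def proj(name,P,T=None):
    ci=camera_info(name); K=ci["intrinsics"]
    if T is None: T=ci["T"]
    p=(np.atleast_2d(P)-T[:3,3])@T[:3,:3]
    q=np.c_[p[:,0],-p[:,1],-p[:,2]]@K.T
    return q[:,:2]/q[:,2:]
def fitboard(W,B):
    # 2D rigid fit: W = R B + t
    wc=W.mean(0);bc=B.mean(0);H=(B-bc).T@(W-wc)
    th=np.arctan2(H[0,1]-H[1,0],H[0,0]+H[1,1])
    R=np.array([[np.cos(th),-np.sin(th)],[np.sin(th),np.cos(th)]])
    t=wc-R@bc
    return th,t,W-(B@R.T+t)
E
cat > t.py <<'E'
from geo import *
z=lambda x,y:(x/4.7+225-.4,y/4.2857+160-.4)
c=[z(52,388),z(609,548),z(722,206),z(160,48)]
W=pix2z("top",c,.018)[:,:2]
B=np.array([[-.107,.158],[-.107,-.094],[.063,-.094],[.063,.158]])
th,t,r=fitboard(W,B); print(th,np.degrees(th),t); print(r*1e3)
R=np.array([[np.cos(th),-np.sin(th)],[np.sin(th),np.cos(th)]])
for n,p,h in [("drum",z(482,268),.06),("grip",z(636,260),.1),("piv",z(347,312),.05),("post",z(317,448),.08),("tin",z(252,138),.09),("stop",z(490,358),.059),("grip_arm",z(610,264),.059),("pawl",z(437,328),.04)]:
    w=pix2z("top",p,h)[0]; b=R.T@(w[:2]-t); print(n,w,b*1e3,np.degrees(np.arctan2(b[1],b[0])),np.hypot(*b)*1e3)
E
python3 t.py
```

```text
-0.29722075790778757 -17.029495011795817 [0.53947288 0.17347553]
[[ 2.08513427 -5.04306816]
 [ 2.80268986  2.06722425]
 [-2.20605897  3.13755105]
 [-2.68176516 -0.16170714]]
drum [0.53962951 0.17343685 0.06      ] [0.16109017 0.00888591] 3.1572974291357268 0.16133506520983243
grip [0.54170154 0.11692352 0.1       ] [ 18.69298228 -53.41973738] -70.71370500431081 56.59590027649731
piv [0.5201841  0.22781974 0.05      ] [-34.35851318  46.31244724] 126.57116795517199 57.665849489033
post [0.46069111 0.2407535  0.08      ] [-95.03081456  41.25576908] 156.53286784005996 103.59968242415917
tin [0.5947465  0.26662573 0.09      ] [ 25.56975644 105.25360214] 76.34538258228949 108.3149722221303
stop [0.49969564 0.17025221 0.059     ] [-37.08918779 -14.73130912] -158.33771291742715 39.90763484706933
grip_arm [0.54150716 0.12141383 0.059     ] [ 17.19207825 -49.18323486] -70.73284486318389 52.10142172272814
pawl [0.51315707 0.1903519  0.04      ] [-30.10445428   8.42946111] 164.35737602339768 31.26234127379645
```

Calibration and description agree within about 3 mm. Next I'll check reachability for the lever push, the grasp and the ease-back arc, then get a close look with the wrist camera.

```bash
cat >> geo.py <<'E'
from scipy.spatial.transform import Rotation as Rn
def quat_y(phi):
    "tool down, tool y along world angle phi"
    y=np.array([np.cos(phi),np.sin(phi),0]); z=np.array([0,0,-1.]); x=np.cross(y,z)
    q=Rn.from_matrix(np.c_[x,y,z]).as_quat(); return np.array([q[3],q[0],q[1],q[2]])
def wristT():
    p=np.array(get_tcp_pos());q=np.array(get_ee_rot()); T=np.eye(4)
    T[:3,:3]=Rn.from_quat([q[1],q[2],q[3],q[0]]).as_matrix();T[:3,3]=p
    return T@np.array(camera_info("wrist")["tool_from_camera"])
TH=-0.297; T0=np.array([.5396,.1735])
def b2w(b,th=None,t=None):
    th=TH if th is None else th; t=T0 if t is None else t
    c,s=np.cos(th),np.sin(th); return np.array([[c,-s],[s,c]])@np.array(b)+t
def w2b(w):
    c,s=np.cos(TH),np.sin(TH); return np.array([[c,s],[-s,c]])@(np.array(w)[:2]-T0)
E
python3 - <<'E'
from geo import *
print(get_joint_pos())
for a in (-65,-71,-90,-110,-130,-152):
    r=np.radians(a); w=b2w([.06*np.cos(r),.06*np.sin(r)])
    j=inverse_kinematics([*w,.065],quat_y(r+TH)); print(a,None if j is None else np.round(j,2))
for a in (73+180,):
    w=b2w([-.095,.03]); print(inverse_kinematics([*w,.055],quat_y(np.radians(a)+TH)))
w=b2w([.0,-.05]);print(inverse_kinematics([*w,.2],quat_y(np.radians(-80)+TH)))
E
```

```text
[ 1.23800210e+00  4.23696137e-01  1.63050775e+00 -1.67532254e-05
  1.08858677e+00 -1.90071862e-02]
-65 [ 0.18  0.56  1.86 -0.    0.72  0.04]
-71 [ 0.19  0.55  1.88 -0.    0.71  0.15]
-90 [ 0.2   0.53  1.92 -0.    0.69  0.49]
-110 [ 0.22  0.52  1.95 -0.    0.67  0.87]
-130 [ 0.26  0.51  1.98 -0.    0.66  1.25]
-152 [ 0.3   0.5   1.98 -0.    0.66  1.68]
[ 4.42536880e-01  5.26873542e-01  1.97152508e+00 -4.44089210e-16
  6.43194034e-01  1.03624285e+00]
[ 2.12952159e-01  3.28018307e-01  1.83738938e+00 -4.44089210e-16
  9.76184968e-01  3.35419234e-01]
```

Run:
```python
from geo import *
w=b2w([.0,-.05]); move_pose([*w,.2],quat_y(np.radians(-80)+TH))
print(get_time()); T=wristT(); np.save("T1.npy",T); im=read_camera("wrist"); cv2.imwrite("pics/w1.png",im[:,:,::-1])
im=read_camera("top"); cv2.imwrite("pics/top1.png",im[:,:,::-1])
print(get_tcp_pos(),w,get_ft_force())
```

```text
2.2167
[0.5249029  0.12651078 0.20003554] [0.52496736 0.12568906] [-0.15238832  0.43833016  0.53537836]
```

View pics/w1.png

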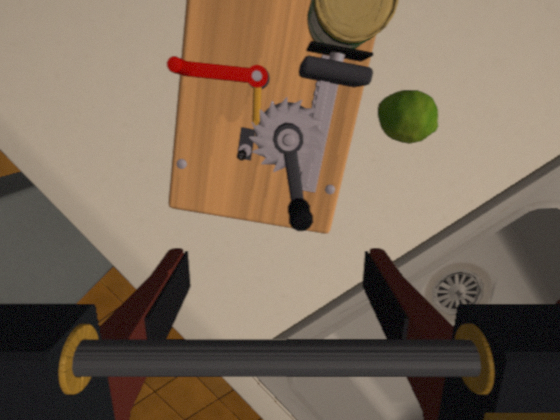

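View pics/top1.png

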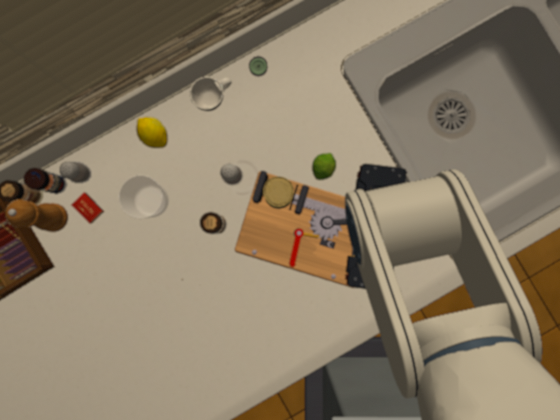

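The wrist view shows the drum hub at (288,139), the grip top at (301,214), the lever pivot at (258,76) and the post at (176,65). It also shows the pawl at about (256,118) and the stop pin near (243,152). Zooming.

Run:
```python
import cv2
im=cv2.imread("pics/w1.png")[30:250,150:360]
cv2.imwrite("pics/w1z.png",cv2.resize(im,None,fx=2.7,fy=2.7,interpolation=cv2.INTER_CUBIC))
```

```text
(no output)
```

View pics/w1z.png

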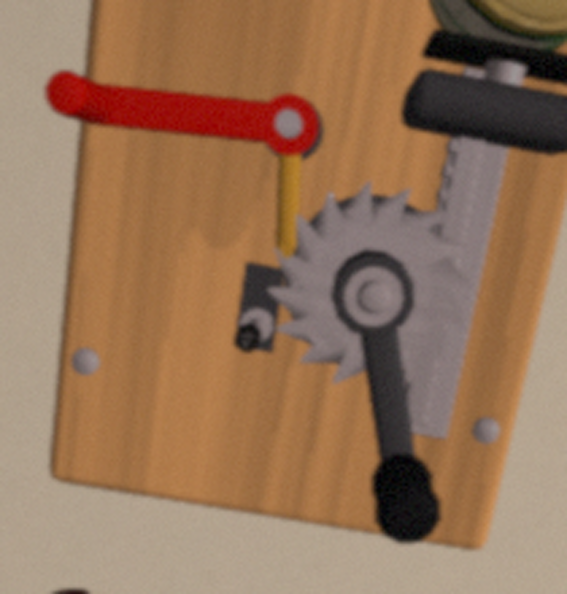

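Run:
```python
from geo import *
T=np.load("T1.npy")
z=lambda x,y:(x/2.7+150-.3,y/2.7+30-.3)
for n,p,h in [("cornerFR",z(55,477),.018),("cornerBR",z(480,548),.018),("drum",z(376,294),.06),("grip",z(408,511),.1),("piv",z(288,123),.05),("post",z(68,93),.08),("stop",z(247,338),.059),("pawl",z(287,250),.04)]:
    w=pix2z("wrist",p,h,T)[0]; b=w2b(w); print(n,w[:2].round(4),(b*1e3).round(1),np.degrees(np.arctan2(b[1],b[0])).round(1),(np.hypot(*b)*1e3).round(1))
```

```text
cornerFR [0.4161 0.1183] [-102.   -88.9] -138.9 135.3
cornerBR [0.5722 0.0706] [ 61.3 -88.8] -55.4 107.9
drum [0.5422 0.1754] [1.9 2.6] 54.1 3.2
grip [0.5436 0.1171] [ 20.3 -52.8] -68.9 56.6
piv [0.5214 0.2289] [-33.6  47.6] 125.2 58.3
post [0.4639 0.2417] [-92.3  43.1] 155.0 101.9
stop [0.5001 0.1666] [-35.7 -18.1] -153.1 40.0
pawl [0.5153 0.191 ] [-28.4   9.6] 161.3 30.0
```

Run:
```python
from geo import *
n=np.array([np.cos(np.radians(73)),np.sin(np.radians(73))]); q=quat_y(np.radians(73+180)+TH)
piv=np.array([-.0338,.047])
post=lambda j: piv+.06*np.array([np.cos(np.radians(189)-j),np.sin(np.radians(189)-j)])
command_gripper(0.0); print("shut",get_grip_width(),get_time())
p=b2w(post(.08)-n*.030); move_pose([*p,.13],q)
print(get_time(),get_tcp_pos())
movel([*p,.053],v=.12); f0=np.array(get_ft_force())
print(get_time(),f0)
for j in np.arange(.1,1.06,.1):
    p=b2w(post(j)-n*.016)
    hit=movel([*p,.053],v=.08,until_force=7 if j>.25 else 12)
    print(round(j,2),hit,np.round(np.array(get_ft_force())-f0,1),round(get_time(),2))
    if hit: break
np.save("T2.npy",wristT()); im=read_camera("wrist"); cv2.imwrite("pics/w2.png",im[:,:,::-1])
im=read_camera("top"); cv2.imwrite("pics/top2.png",im[160:300,225:390,::-1].repeat(4,0).repeat(4,1))
```

```text
shut 0.009455089368841783 3.6583
4.3583 [0.44638804 0.21673123 0.13040117]
5.15 [-0.13775417  0.81576258  0.38655626]
0.1 False [ 0.  -0.6  0.6] 5.49
0.2 False [-0.7  0.1 -0.7] 5.74
0.3 False [-0.4 -0.6 -0.4] 5.99
0.4 False [ 0.1 -0.5  0.3] 6.24
0.5 False [ 0.4 -0.9 -1.1] 6.49
0.6 False [ 0.5 -1.4 -1.5] 6.74
0.7 False [ 0.8 -0.7  0.1] 6.99
0.8 False [-0.3 -1.3 -1.3] 7.24
0.9 False [-4.  -2.4  0.8] 7.49
1.0 False [-16.3 -11.3  12.6] 7.74
```

View pics/w2.png

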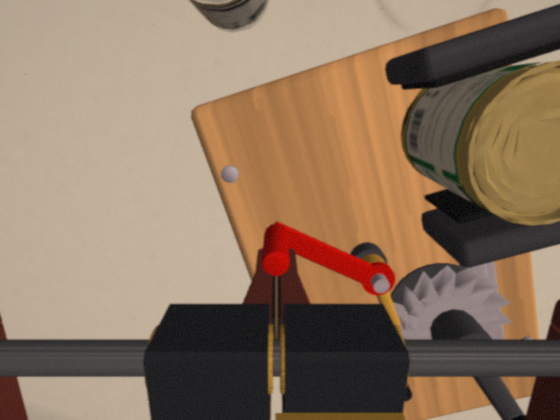

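View pics/top2.png

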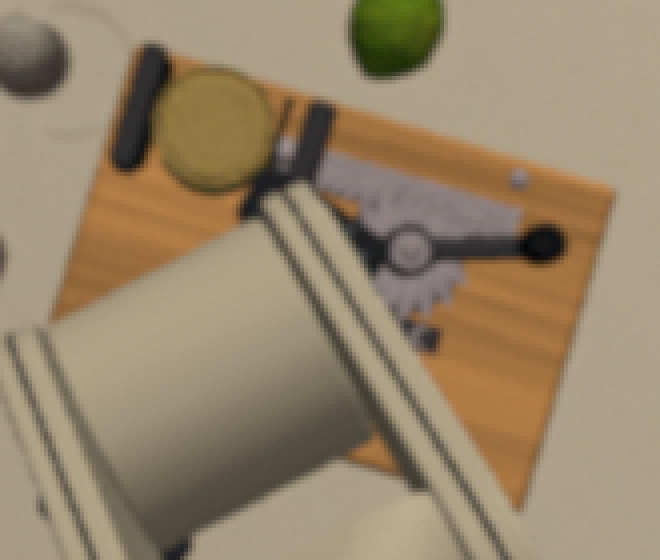

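The lever met its solid stop: the post is forward-left in the wrist view at (276,255), and the force rose. Now I'll back off and look from above the crank.

Run:
```python
from geo import *
n=np.array([np.cos(np.radians(73)),np.sin(np.radians(73))])
c,s=np.cos(TH),np.sin(TH); nw=np.array([c*n[0]-s*n[1],s*n[0]+c*n[1]])
p=np.array(get_tcp_pos()); p[:2]-=.025*nw; movel(p,v=.12)
p[2]=.14; movel(p,v=.2)
g=np.array([.5428,.117])
move_pose([*(g+[0,-.035]),.14],quat_y(np.radians(-71)+TH)); command_gripper(.6)
np.save("T3.npy",wristT()); im=read_camera("wrist"); cv2.imwrite("pics/w3.png",im[:,:,::-1])
print(get_time(),get_tcp_pos(),get_grip_width(),get_ft_force())
```

```text
10.7333 [0.54281002 0.08195557 0.13999093] 0.6050270707673147 [ 0.44733937  0.71043775 -0.29126801]
```

View pics/w3.png

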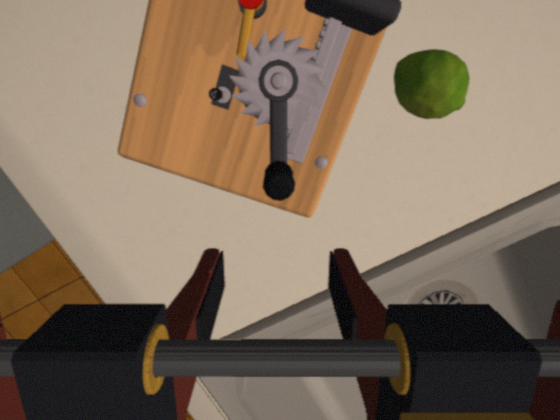

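Run:
```python
import cv2
im=cv2.imread("pics/w3.png")[0:230,110:340]
cv2.imwrite("pics/w3z.png",cv2.resize(im,None,fx=2.6,fy=2.6,interpolation=cv2.INTER_CUBIC))
```

```text
(no output)
```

View pics/w3z.png

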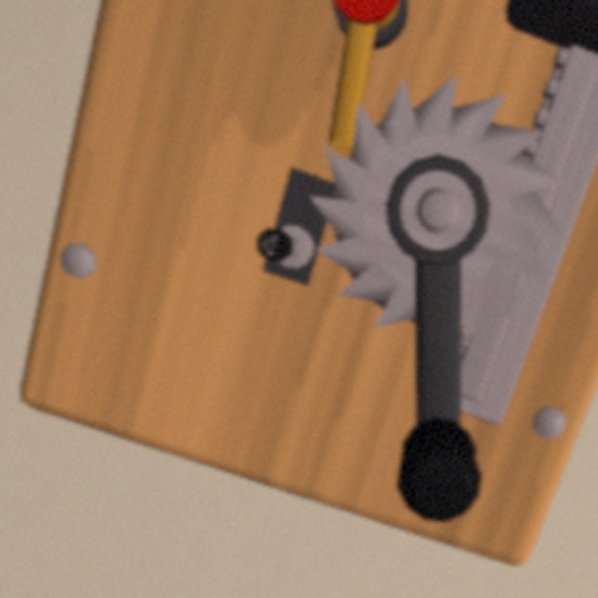

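Run:
```python
from geo import *
T=np.load("T3.npy")
z=lambda x,y:(x/2.6+110-.3,y/2.6-.3)
W={}
for n,p,h in [("hubtop",z(437,211),.06),("grip",z(439,480),.1),("stop",z(271,245),.059),("armend",z(438,400),.059),("pawl",z(341,150),.04),("cFR",z(22,400),.018),("cBR",z(520,565),.018)]:
    w=pix2z("wrist",p,h,T)[0]; W[n]=w; b=w2b(w); print(n,w[:2].round(4),(b*1e3).round(1))
d=W["hubtop"][:2]
for n in("grip","stop","pawl"):
    v=W[n][:2]-d; print(n,np.hypot(*v)*1e3,np.degrees(np.arctan2(v[1],v[0])-TH))
```

```text
hubtop [0.5411 0.1753] [0.9 2.1]
grip [0.5435 0.1165] [ 20.4 -53.4]
stop [0.4997 0.1659] [-35.9 -19. ]
armend [0.543  0.1285] [ 16.4 -42. ]
pawl [0.5154 0.1905] [-28.1   9.1]
cFR [0.4155 0.1183] [-102.5  -89.1]
cBR [0.572  0.0702] [ 61.2 -89.3]
grip 58.83780389128453 -70.66320925703171
stop 42.38725261242024 -150.15789595091348
pawl 29.869785915022366 166.41688752042478
```

Run:
```python
from geo import *
g=np.array([.5433,.1163]); f0=np.array(get_ft_force())
movel([*g,.14],v=.15); movel([*g,.066],v=.12); print(get_ft_force()-f0)
command_gripper(0.0)
print(get_time(),get_tcp_pos(),get_grip_width()*88,get_ft_force(),get_ft_torque())
np.save("T4.npy",wristT()); im=read_camera("wrist"); cv2.imwrite("pics/w4.png",im[:,:,::-1])
print(get_ft_force())
```

```text
[-1.15487083 -0.15457996  1.04465214]
12.5 [0.54331679 0.1163179  0.06622556] 18.699005602080895 [-1.64617927 -0.2477252   2.81128197] [-0.04927815  0.23184796 -0.02401774]
[-0.84545242  0.18112676  3.59390709]
```

View pics/w4.png

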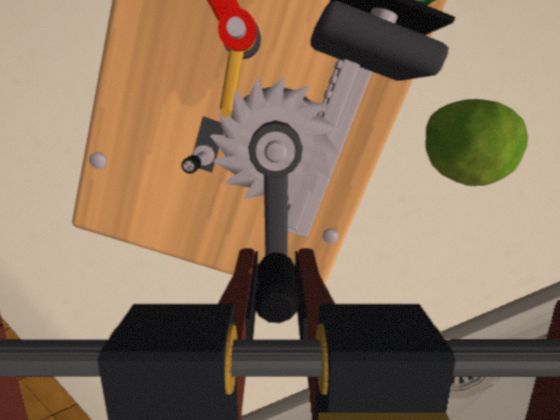

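```bash
cat >> geo.py <<'E'
G0=np.array([.5433,.1163]); A0=np.arctan2(-.0590,.0022); D=G0-.06*np.array([np.cos(A0),np.sin(A0)])
def crank_pose(d,z=.066):
    a=A0+d; return np.array([*(D+.06*np.array([np.cos(a),np.sin(a)])),z]),quat_y(a)
def tang_rad(f,d):
    a=A0+d; t=np.array([-np.sin(a),np.cos(a)]); u=np.array([np.cos(a),np.sin(a)]); return f[:2]@t,f[:2]@u
def pawl(im,T):
    hsv=cv2.cvtColor(im,cv2.COLOR_RGB2HSV)
    m=cv2.inRange(hsv,(18,170,90),(30,255,255))
    k,lab,st,_=cv2.connectedComponentsWithStats(m)
    best=None
    dxy=D
    v,u=np.nonzero(m)
    if len(u)<15: return None
    P=pix2z("wrist",np.c_[u,v],.04,T)[:,:2]; r=np.hypot(*(P-dxy).T)
    ok=r<.075
    if ok.sum()<15: return None
    return np.percentile(r[ok],3)*1e3,int(ok.sum())
E
python3 - <<'E'
from geo import *
print(D)
im=cv2.imread("pics/w4.png")[:,:,::-1].copy()
print(cv2.cvtColor(im,cv2.COLOR_RGB2HSV)[[60,80,100],[234,231,227]],cv2.cvtColor(im,cv2.COLOR_RGB2HSV)[180:190:5,150:200:20])
print(pawl(im,np.load("T4.npy")))
E
```

```text
[0.54106427 0.17625833]
[[ 18 185 189]
 [ 18 191 188]
 [ 18 186 177]] [[[ 14 146 201]
  [ 14 146 202]
  [ 14 145 187]]

 [[ 14 145 199]
  [ 14 145 206]
  [ 13 142 189]]]
(np.float64(29.100682709399138), 751)
```

```bash
sed -i 's/(18,170,90)/(16,165,90)/' geo.py
python3 - <<'E'
from geo import *
f0=np.array(get_ft_force()); d=0
while d<.128:
    d+=.008
    p,q=crank_pose(d); movel(p,q,v=.012)
    T=wristT(); im=read_camera("wrist"); r=pawl(im,T)
    print(round(d,3),r,np.round(tang_rad(np.array(get_ft_force()),d),1),np.round(get_time(),2))
    if r is not None and r[0]>36: break
    if r is None: break
cv2.imwrite("pics/w5.png",im[:,:,::-1]); open("d.txt","w").write(str(d))
E
```

```text
0.008 (np.float64(29.154200938370703), 831) [-3.   0.8] 12.85
0.016 (np.float64(29.187263651318894), 827) [-2.2 -1.2] 13.15
0.024 (np.float64(29.225010478652592), 827) [-3.5  0.2] 13.45
0.032 (np.float64(29.256729614778003), 835) [-5.7 -0.7] 13.75
0.04 (np.float64(29.103221383425268), 798) [-6.1 -1.5] 14.05
0.048 (np.float64(29.039677409325037), 790) [-5.9 -0.2] 14.35
0.056 (np.float64(29.0295516535143), 795) [-7.6 -0.8] 14.65
0.064 (np.float64(29.14290623026101), 796) [-8.5 -0.8] 14.95
0.072 (np.float64(29.139599265564396), 793) [-8.4 -0.8] 15.25
0.08 (np.float64(29.165305602890065), 788) [-9.8 -0.5] 15.55
0.088 (np.float64(29.205449139937212), 799) [-10.9  -1.2] 15.85
0.096 (np.float64(29.374161697324688), 801) [-12.1  -1.1] 16.15
0.104 (np.float64(29.551523934749707), 830) [-10.8  -0.3] 16.45
0.112 (np.float64(29.816161123525088), 850) [-11.7  -0.5] 16.75
0.12 (np.float64(30.431622113391832), 884) [-12.   -0.8] 17.05
0.128 (np.float64(31.289868550577403), 910) [-12.7  -1.7] 17.35
```

View pics/w5.png

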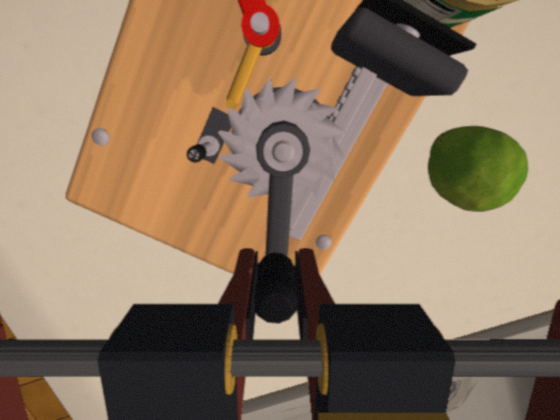

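The crank lags the command slightly because the fingers give. The pawl is sliding out (29 to 31 mm), so I'll continue in finer steps.

Run:
```python
from geo import *
d=.128
while d<.170:
    d+=.004
    p,q=crank_pose(d); movel(p,q,v=.012)
    T=wristT(); im=read_camera("wrist"); r=pawl(im,T)
    print(round(d,3),r,np.round(tang_rad(np.array(get_ft_force()),d),1),np.round(get_time(),2))
    if r is None or r[0]>36: break
cv2.imwrite("pics/w6.png",im[:,:,::-1]); open("d.txt","w").write(str(d)); print(p,get_tcp_pos())
```

```text
0.132 (np.float64(41.55437079013317), 957) [-12.1  -1.1] 17.65
[0.55117209 0.11711586 0.066     ] [0.54765983 0.11668037 0.06609566]
```

View pics/w6.png

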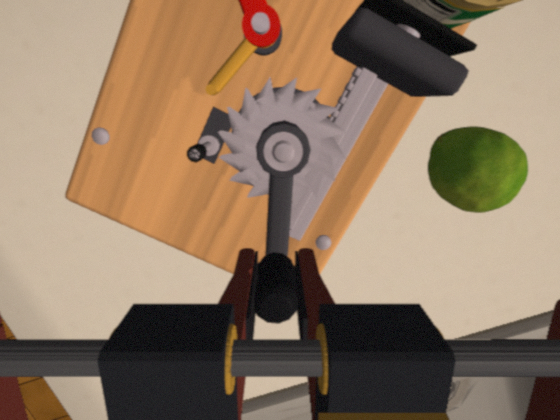

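The pawl has sprung clear (tip at about 41 mm, seen at (213,88)). Easing back now.

Run:
```python
from geo import *
d=float(open("d.txt").read())
def act():
    v=np.array(get_tcp_pos())[:2]-D; a=np.arctan2(v[1],v[0])-A0; return a,np.hypot(*v)*1e3
while d>-.93:
    d-=.07
    p,q=crank_pose(d); movel(p,q,v=.02)
    t,u=tang_rad(np.array(get_ft_force()),d); print(round(d,3),np.round(act(),3),round(t,1),round(u,1),round(get_time(),2))
    if t>-1.5 or abs(u)>10: print("?"); break
open("d.txt","w").write(str(d))
T=wristT(); im=read_camera("wrist"); cv2.imwrite("pics/w7.png",im[:,:,::-1])
```

```text
0.062 [7.0000e-03 5.9963e+01] -11.4 -1.1 18.01
-0.008 [-5.6000e-02  5.9954e+01] -9.7 -1.9 18.37
-0.078 [-0.122 59.979] -9.8 -1.9 18.73
-0.148 [-0.19  60.008] -9.9 -2.6 19.08
-0.218 [-0.258 59.998] -9.1 -2.9 19.44
-0.288 [-0.325 60.035] -8.8 -3.0 19.8
-0.358 [-0.392 60.   ] -9.2 -2.6 20.16
-0.428 [-0.46  59.948] -8.5 -2.6 20.52
-0.498 [-0.527 59.927] -8.5 -2.2 20.88
-0.568 [-0.595 59.895] -9.4 -3.0 21.23
-0.638 [-0.663 59.852] -9.1 -2.0 21.59
-0.708 [-0.731 59.812] -8.5 -2.3 21.95
-0.778 [-0.799 59.752] -8.9 -1.4 22.31
-0.848 [-0.868 59.662] -7.8 -1.5 22.67
-0.918 [-0.937 59.623] -8.7 -1.6 23.02
-0.988 [-1.006 59.552] -7.9 0.1 23.38
```

View pics/w7.png

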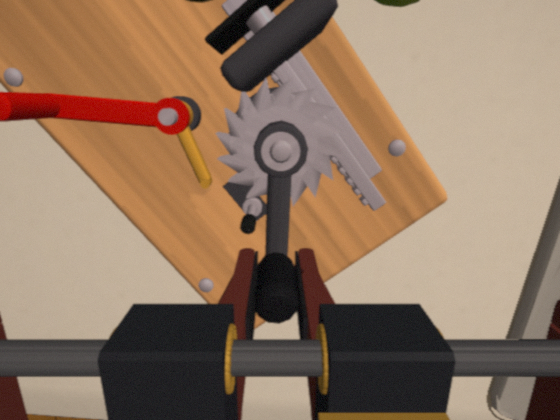

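Run:
```python
from geo import *
d=float(open("d.txt").read())
def act():
    v=np.array(get_tcp_pos())[:2]-D; return np.arctan2(v[1],v[0])-A0
while d>-1.48:
    d-=.010
    p,q=crank_pose(d); movel(p,q,v=.012)
    F=[]
    for _ in range(4): wait(.012); F.append(tang_rad(np.array(get_ft_force()),d))
    t,u=np.mean(F,0); a=act(); print(round(d,3),round(a,4),round(d-a,4),round(t,1),round(u,1),round(get_time(),2))
    if t>-3: break
open("d.txt","w").write(str(d))
im=read_camera("wrist"); cv2.imwrite("pics/w8.png",im[:,:,::-1])
```

```text
-0.998 -1.0141 0.0161 -7.3 -1.5 23.72
-1.008 -1.0241 0.0161 -7.6 -1.5 24.0
-1.018 -1.0337 0.0157 -7.6 -1.0 24.28
-1.028 -1.0437 0.0157 -7.1 -1.1 24.57
-1.038 -1.0537 0.0157 -7.3 -1.1 24.85
-1.048 -1.0638 0.0158 -7.7 -1.6 25.13
-1.058 -1.0737 0.0157 -7.2 -1.0 25.42
-1.068 -1.0832 0.0152 -7.4 -1.4 25.7
-1.078 -1.0934 0.0154 -7.0 -1.1 25.98
-1.088 -1.1033 0.0153 -7.0 -1.1 26.27
-1.098 -1.1131 0.0151 -7.3 -1.3 26.55
-1.108 -1.1231 0.0151 -6.9 -1.0 26.83
-1.118 -1.1335 0.0155 -7.6 -1.1 27.12
-1.128 -1.1377 0.0097 -6.1 -1.4 27.4
-1.138 -1.1399 0.0019 -4.5 -1.6 27.68
-1.148 -1.1431 -0.0049 -1.1 -1.9 27.97
```

View pics/w8.png

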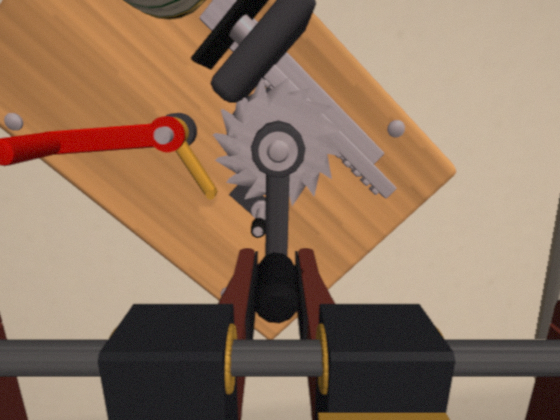

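The arm is on the pin: its motion stalled at -1.14 and the spring load on the gripper fell from -7.3 to about -1 N. Releasing.

Run:
```python
from geo import *
command_gripper(.6); print(get_ft_force(),get_grip_width())
p=np.array(get_tcp_pos()); p[2]=.15; movel(p,v=.12)
T=wristT(); im=read_camera("wrist"); cv2.imwrite("pics/w9.png",im[:,:,::-1])
p2=p.copy(); p2[:2]+=[-.05,-.10]; p2[2]=.25
move_pose(p2,get_ee_rot()); print(get_time())
T2=wristT(); im2=read_camera("wrist"); cv2.imwrite("pics/w10.png",im2[:,:,::-1]); print(pawl(im2,T2),pawl(im,T)); np.save("T10.npy",T2)
im=read_camera("top"); cv2.imwrite("pics/top3.png",im[:,:,::-1]); cv2.imwrite("pics/side3.png",read_camera("side")[:,:,::-1])
```

```text
[-0.34126991 -0.28308985 -0.30538546] 0.6016468266220335
30.275
(np.float64(41.163373635235864), 304) (np.float64(41.185805678154196), 395)
```

View pics/w10.png

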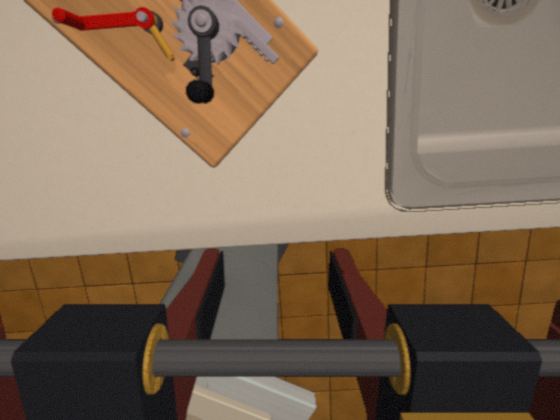

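View pics/top3.png

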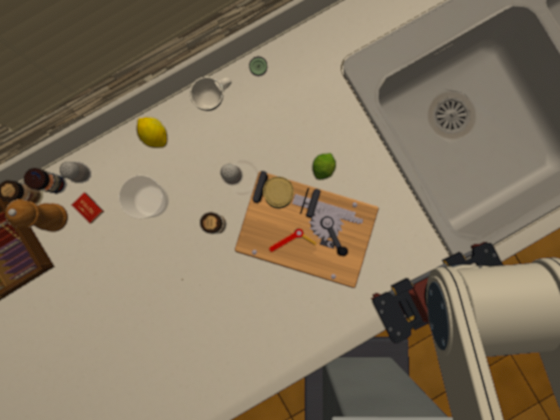

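View pics/side3.png

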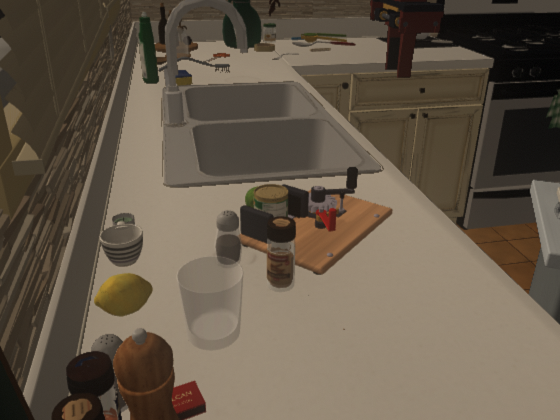

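The crank rests on the stop with its grip at (342,250) in the top view. The pawl is off, the tin is standing at (278,192), and the surroundings have not moved. Last I'll check the lever angle.

Run:
```python
from geo import *
im=cv2.imread("pics/top3.png"); 
h=cv2.cvtColor(im,cv2.COLOR_BGR2HSV); m=(cv2.inRange(h,(0,180,80),(6,255,255))|cv2.inRange(h,(174,180,80),(180,255,255)))
v,u=np.nonzero(m); k=(u>225)&(u<390)&(v>160)&(v<300); u,v=u[k],v[k]; print(u.min(),v[u==u.min()],u.max())
e=pix2z("top",(u.min()+2.5,v[u<=u.min()+5].mean()),.075)[0]; pv=pix2z("top",(298.4,232.6),.05)[0]
d=(e-pv)[:2]; a=np.degrees(np.arctan2(d[1],d[0])-TH); print(np.hypot(*d)*1e3,a,"joint",np.radians(189-a))
wait(.3)
job_done(); print(get_time())
```

```text
270 [247 248 249 250] 302
56.82961055925461 136.72383051415937 joint 0.9123912778585102
the job is handed in; nothing more can be done
the job is handed in; nothing more can be done
```

The tin is released: the pawl is off, the crank rests on its stop, and I handed the job in after about 31 s of the 72 s allowed.

- **Lever:** I pushed the red lever left onto its solid stop. The last camera check put it at about 0.91 rad, against 0.9 for fully over. The final push rose to about 23 N because the force stop I had set did not trigger.
- **Crank winding:** I wound in small steps and stopped at the first picture that showed the pawl clear, with its tip at about 41 mm from the drum axis. The commanded angle was 0.132 rad, above the expected 0.06–0.10. The arm gave way by about 0.06 rad, so the wheel itself turned only about 0.07 rad.
- **Easing back:** I held the crank until its movement stalled at about -1.14 rad from the start position. By then the spring's pull on the gripper had fallen from about 7 N to 1 N, and I let go.
- **After letting go:** The pictures show the crank on the stop, the pawl tip still at about 41 mm, and the tin standing. Nothing around the board had visibly moved. I could not measure the force on the tin or on the stop pin directly.

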